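# Sort the inspected pivot pins by their paint mark

## Robot

A 6-joint arm with a two-finger parallel gripper is mounted at the origin on the work surface. World frame = base frame: x ahead of the robot, y to its left, z up, the work surface at z = 0. Lengths are in m, angles in rad, forces in N, time in s.
With the tool pointing down it reaches from about 0.375 to 0.75 m from the base axis. Payload 9 kg.
Tool frame: the origin (TCP) lies on the front face of the gripper's body, between the roots of the fingers; the fingertips stand 73 mm ahead of it and the grasp point (between the pads) lies 54 mm ahead of it; z points along the fingers, y is the line along which they close (so a half turn about z gives the same grasp; the last joint's range is limited). The gripper opens to 85 mm and grips with 20 to 120 N. Pads are 22 mm wide; open, the fingers measure 114 mm over their backs; the gripper's body (76 mm by 85 mm) begins 54 mm behind the grasp point. The pads swing forward as they close: fully open they stand 13 mm farther back than shut.
Start: joints at [-1.538, 0.104, 0.097, 1.564, 0, 1.353], TCP at [0.149, -0.581, 0.304] pointing down, gripper open.
Joint ranges: [-2.99, 2.99], [-0.84, 1.86], [-1.1, 1.16], [-1.84, 2.11], [-1.51, 1.56], [-3.14, 3.14]. Speed limits (rad/s): [2.22, 2.22, 2.57, 3.14, 3.14, 3.14].

## Interface

Orientations are given as a unit quaternion [w, x, y, z].
In Python, from cell import robot, viewer, workorder gives the robot as it stands. The module is installed in compiled form; this text tells all that it offers.
- The arm moves only by the tool drive_tool, never from a script. Its argument "increments" is a list of rows, each a list of 7 numbers: the shift along the world's x, y, z each as a share of 2 cm, from -1 to 1, then the turn, a rotation vector about the world's x, y, z each as a share of 60 degrees, from -1 to 1, then the opening, from -1 (shut) to 1 (fully open). A call has 1 to 20 rows; each row shifts and turns the commanded pose from where the row before left it; what a row does not reach is not made up. A row lasts 1/10 s, in which the tool goes at most 50 mm and 8.59 degrees, less where a joint would pass 70% of its speed; a pose out of reach is approached as far as the arm can. A call with a number of a shift or a turn outside -1 to 1 is refused whole. A call with a gripper value outside its range is refused whole. The fingers move at their own pace and stop on an object; the grip force is fixed at half the most. Time passes only in rows, so rows that do not move let the fingers close. It gives the time, the measured TCP pose, the force, the opening and the grip force at its end, in the units of the state.
- robot.observe(): the state, without advancing time (a new reading comes with each control period).
- viewer.snapshot(name): name is "scene" or "top" or "wrist"; returns a dict with "pixels" (384x512x3 uint8, blue, green, red), "mtx" (3x3 intrinsics, pixels), "rvec" (rotation vector, rad) and "tvec" (3), from world to camera coordinates, as OpenCV has them. Camera axes: x right, y down, z forward; pixel columns grow to the right and rows downward; lengths in m; the calibration is good to about 2 mm. A picture is of the moment at which its call begins. There is no depth.
- workorder.job_done(): hands the job in; it is judged then, once.
Trained networks look in a picture, given as the dict that the camera call returned (one of the last four; its "shot" number tells which), for a name from the list of things; names that differ only in an ending like _2 or _b are one class to them, and where a whole thing is asked for, a point or a joint stands for the part that bears it (a point fixed in the world has none). Each returns a list of dicts, best first, with "score" (0 to 1); they miss things now and then, are a little off and sometimes report something else, mostly with a low value. They report only what shows in the picture. A call takes as long as a camera call.
- viewer.find_in(picture, name): "position" ([x, y, z] in m, in world coordinates, good to about 4 mm: the middle of the surface that is visible of it).
The state is a dict: "time": time; "q": joint angles; "qvel": joint speeds; "joint_efforts": joint torques, N m; "position": TCP position; "ee_rot": TCP orientation; "wrist_force": force on the tool from outside, world axes, zero at the start; "wrist_torque": the same for the moment, N m; "opening": finger opening in m; "grasp_force": force on a finger pad.
Only numpy, scipy, OpenCV 4.12 (cv2) and the standard library are available. Lean on these libraries where they do the work, as an engineer would, in place of code of your own. Each camera call takes 0.05 s, during which the arm holds its last target. There are 200 camera calls.

## Task

The inspector has paint-marked four of the turned steel pins on the bench: green is accepted, yellow is rework, red is scrap, blue goes to the measuring room. Set each painted pin down, without dropping it, in the tray of its own colour, standing upright on its flange flat on the tray floor, paint up. Leave the two unpainted pins standing where they are; they have not been inspected yet.

Things in the scene. Friction and masses are not known exactly. Their poses are not given: they have to be found in the camera images.
- pin_green: steel pivot pin with green paint on its upper end face and a green stroke down one side (accepted): round flange 44 mm across and 8 mm thick below, solid round shank 28 mm across above it, 50 mm tall in all, about 0.3 kg. Stands upright on its flange on the bench. Origin: centre of the flange's underside; z up along the shank; x through the paint stroke
- pin_yellow: steel pivot pin with yellow paint on its upper end face and a yellow stroke down one side (for rework): round flange 44 mm across and 8 mm thick below, solid round shank 28 mm across above it, 50 mm tall in all, about 0.3 kg. Stands upright on its flange on the bench. Origin: centre of the flange's underside; z up along the shank; x through the paint stroke
- pin_red: steel pivot pin with red paint on its upper end face and a red stroke down one side (scrap): round flange 44 mm across and 8 mm thick below, solid round shank 28 mm across above it, 50 mm tall in all, about 0.3 kg. Stands upright on its flange on the bench. Origin: centre of the flange's underside; z up along the shank; x through the paint stroke
- pin_blue: steel pivot pin with blue paint on its upper end face and a blue stroke down one side (for the measuring room): round flange 44 mm across and 8 mm thick below, solid round shank 28 mm across above it, 50 mm tall in all, about 0.3 kg. Stands upright on its flange on the bench. Origin: centre of the flange's underside; z up along the shank; x through the paint stroke
- tray_green: green plastic parts tray, open on top, fixed to the bench: outside 110 mm (its x) by 100 mm (its y) and 25 mm high, walls and floor 4 mm thick, so inside 102 by 92 mm with the floor 4 mm above the bench. Origin: centre of its underside, on the bench; z up. Empty at the start; a small white card on its -x side
- tray_yellow: yellow plastic parts tray, open on top, fixed to the bench: outside 110 mm (its x) by 100 mm (its y) and 25 mm high, walls and floor 4 mm thick, so inside 102 by 92 mm with the floor 4 mm above the bench. Origin: centre of its underside, on the bench; z up. Empty at the start; a small white card on its -x side
- tray_red: red plastic parts tray, open on top, fixed to the bench: outside 110 mm (its x) by 100 mm (its y) and 25 mm high, walls and floor 4 mm thick, so inside 102 by 92 mm with the floor 4 mm above the bench. Origin: centre of its underside, on the bench; z up. Empty at the start; a small white card on its -x side
- tray_blue: blue plastic parts tray, open on top, fixed to the bench: outside 110 mm (its x) by 100 mm (its y) and 25 mm high, walls and floor 4 mm thick, so inside 102 by 92 mm with the floor 4 mm above the bench. Origin: centre of its underside, on the bench; z up. Empty at the start; a small white card on its -x side
- pin_plain1: the same steel pivot pin, bare metal with no paint (not yet inspected), standing upright on its flange among the others. Origin: centre of the flange's underside; z up
- pin_plain2: the same steel pivot pin, bare metal with no paint (not yet inspected), standing upright on its flange among the others. Origin: centre of the flange's underside; z up

How it is judged:
By the outcome, as a careful person would: the job done as asked, in the order asked, and still so for the second after the job is handed in, with the robot touching nothing.
It also fails if it takes over 86 s, if anything falls off the work surface, if the arm or the gripper's body presses on something with over 40 N, if the wrist force passes 120 N, or if a joint passes its speed limit or range.

## Working session

There is one attempt and no reset: what is moved stays moved. The work goes in short steps, Python scripts to look and compute and a tool call to move; the robot and the scene stay as the last step left them, time stands still between calls to the robot, and variables do not carry over. Pictures are saved under pics/ and viewed, at most 14 in all, crops included, and the job is handed in when it is done.

Besides the shell and the picture viewer there is one more tool, called after "Emit:" by a JSON object that holds its "method" and its "body", one argument or row to a line. drive_tool: Moves the arm, as the interface text tells. Shift numbers are shares of 2 cm and turn numbers shares of 60 degrees, none past 1 either way. Its arguments: {"type":"object","properties":{"increments":{"type":"array"}},"required":["increments"]}

```bash
mkdir -p pics
cat > h.py <<'E'
import numpy as np, cv2
from cell import robot, viewer, workorder
def ray(s,u,v,z):
    R=cv2.Rodrigues(np.array(s["rvec"],float))[0]; t=np.array(s["tvec"],float).ravel()
    p=cv2.undistortPoints(np.array([[[u,v]]],float),np.array(s["mtx"],float),None)[0,0]
    d=R.T@np.array([p[0],p[1],1]); c=-R.T@t
    return c+d*(z-c[2])/d[2]
def proj(s,P):
    return cv2.projectPoints(np.array([P],float),np.array(s["rvec"],float),np.array(s["tvec"],float),np.array(s["mtx"],float),None)[0].ravel()
E
python3 - <<'E'
from h import *
s=viewer.snapshot("top");cv2.imwrite("pics/top0.png",s["pixels"])
for n in ["pin_green","pin_yellow","pin_red","pin_blue","pin_plain1","tray_green","tray_yellow","tray_red","tray_blue"]:
    for d in viewer.find_in(s,n)[:3]: print(n,np.round(d["position"],3),round(d["score"],2),proj(s,d["position"]).round(0))
s=viewer.snapshot("scene");cv2.imwrite("pics/scene0.png",s["pixels"])
print(robot.observe())
E
```

```text
pin_green [ 0.42  -0.14   0.032] 0.6 [321. 247.]
pin_yellow [0.524 0.051 0.021] 0.69 [239. 206.]
pin_red [ 0.524 -0.18   0.027] 0.63 [335. 203.]
pin_blue [0.433 0.117 0.014] 0.76 [212. 245.]
pin_plain1 [ 0.429 -0.001  0.008] 0.73 [261. 245.]
pin_plain1 [ 0.516 -0.066  0.02 ] 0.61 [287. 208.]
tray_green [0.479 0.353 0.008] 0.81 [115. 229.]
tray_green [ 0.476 -0.395  0.004] 0.42 [421. 221.]
tray_yellow [0.669 0.106 0.005] 0.88 [216. 151.]
tray_yellow [ 0.478 -0.393  0.002] 0.67 [420. 220.]
tray_red [ 0.477 -0.395  0.004] 0.82 [421. 221.]
tray_blue [ 0.478 -0.392  0.003] 0.6 [420. 220.]
tray_blue [ 0.656 -0.108  0.006] 0.55 [301. 153.]
{'time': 0.55, 'q': array([-1.53772097e+00,  1.04134654e-01,  9.72637932e-02,  1.56389030e+00,
        8.73738342e-06,  1.35309502e+00]), 'qvel': array([-0.00073078,  0.00060464,  0.00017986, -0.0003386 ,  0.00038754,
       -0.0015175 ]), 'joint_efforts': array([-1.83662189e-03, -5.56380486e+01,  5.03483748e+01,  9.56996919e-04,
       -3.65579299e-04,  3.93101274e-06]), 'position': array([ 0.14890487, -0.58124603,  0.30389044]), 'ee_rot': array([1.79129278e-05, 9.92149177e-01, 1.25060025e-01, 2.72906345e-06]), 'wrist_force': array([ 0.29677064, -0.22873934, -0.14904579]), 'wrist_torque': array([-0.01244958, -0.03116174,  0.09477065]), 'grasp_force': 0.0, 'opening': 0.08543992502353703}
```

View pics/top0.png

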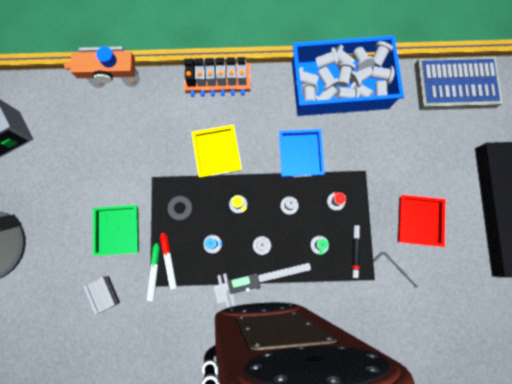

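View pics/scene0.png

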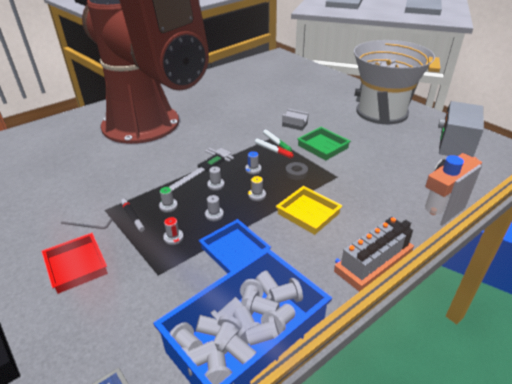

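The top view shows the painted pins at about green (320,244), yellow (238,203), red (339,199) and blue (212,243). The plain pins are at (289,204) and (262,244). The trays are at green (115,230), yellow (217,150), blue (302,153) and red (422,220). The scene view agrees, with everything upright. I'll refine the positions by colour.

```bash
cat > seg.py <<'E'
from h import *
HUE={"red":(172,8),"yellow":(22,38),"green":(50,85),"blue":(98,120)}
def blobs(s,c,lo=12):
    h,S,V=cv2.split(cv2.cvtColor(s["pixels"],cv2.COLOR_BGR2HSV)); a,b=HUE[c]
    m=((h>=a)&(h<=b) if a<b else (h>=a)|(h<=b))&(S>110)&(V>70)
    n,l,st,ce=cv2.connectedComponentsWithStats(m.astype(np.uint8))
    return [(st[i],ce[i],l==i) for i in range(1,n) if st[i,4]>=lo]
E
python3 - <<'E'
from seg import *
s=viewer.snapshot("top")
for c in HUE:
    for st,ce,m in blobs(s,c):
        A=st[4]
        if not(140<ce[1]<260 and 80<ce[0]<460): continue
        if A<400: print(c,"pin",A,st[2:4],ce.round(1),ray(s,*ce,.05).round(4))
        else:
            r=cv2.minAreaRect(np.argwhere(m)[:,::-1].astype(np.float32))
            w=np.array([ray(s,*p,.025)[:2] for p in cv2.boxPoints(r)])
            print(c,"tray",A,w.mean(0).round(4),[np.linalg.norm(w[i]-w[i-1]).round(3) for i in (1,2)],np.degrees(np.arctan2(*(w[1]-w[0])[::-1])).round(1))
x=s["pixels"][190:260,195:360]; cv2.imwrite("pics/c1.png",cv2.resize(x,None,fx=4.8,fy=4.8,interpolation=cv2.INTER_CUBIC))
E
```

```text
red pin 133 [13 13] [339.5 197.2] [ 0.5339 -0.188   0.05  ]
red tray 2246 [ 0.4762 -0.3869] [np.float64(0.121), np.float64(0.112)] -7.6
red pin 183 [12 22] [164.1 242.8] [0.4397 0.224  0.05  ]
yellow tray 1991 [0.6629 0.1045] [np.float64(0.11), np.float64(0.12)] -81.3
yellow pin 114 [16 16] [238.3 202.9] [0.5277 0.0506 0.05  ]
green tray 2181 [0.4753 0.3479] [np.float64(0.109), np.float64(0.118)] -90.3
green pin 123 [12 17] [322.1 245.7] [ 0.4223 -0.1401  0.05  ]
green pin 162 [ 9 22] [154.9 253.4] [0.416 0.245 0.05 ]
blue tray 2038 [ 0.6525 -0.1077] [np.float64(0.113), np.float64(0.121)] -88.9
blue pin 101 [13 11] [210.7 243.2] [0.4356 0.1164 0.05  ]
blue pin 20 [4 7] [220.7 243. ] [0.4353 0.0934 0.05  ]
```

View pics/c1.png

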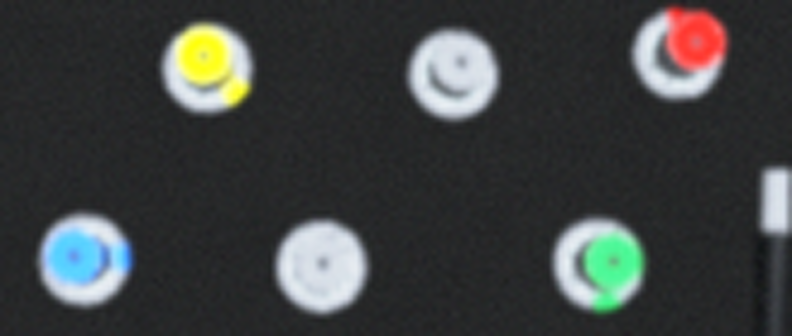

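The crop shows four painted end faces and, below them, the flange discs. I'll compute each pin's position from its face centre (z=.05) and its flange centre (z=.008) and compare the two.

Run:
```python
from h import *
s=viewer.snapshot("top")
f=lambda p,z: ray(s,(p[0]+.5)/4.8-.5+195,(p[1]+.5)/4.8-.5+190,z)[:2]
for n,a,b in [("y",(204,56),(207,68)),("r",(696,41),(678,55)),("b",(75,256),(86,260)),("g",(613,262),(598,265)),("p1",(323,265),(322,267)),("p2",(460,65),(453,74))]:
    print(n,f(a,.05).round(4),f(b,.008).round(4))
```

```text
y [0.5315 0.0533] [0.5315 0.0536]
r [ 0.5317 -0.1881] [ 0.531  -0.1883]
b [0.4361 0.1176] [0.4356 0.1168]
g [ 0.4256 -0.1409] [ 0.4255 -0.1409]
p1 [ 0.4283 -0.0016] [ 0.4286 -0.002 ]
p2 [ 0.5233 -0.0719] [ 0.5246 -0.0724]
```

Emit:
{"method": "drive_tool", "body": {
  "increments": [
    [0.69, 1, -0.26, 0, 0, 0.14, 0.4],
    [0.69, 1, -0.26, 0, 0, 0.14, 0.4],
    [0.69, 1, -0.26, 0, 0, 0.14, 0.4],
    [0.69, 1, -0.26, 0, 0, 0.14, 0.4],
    [0.69, 1, -0.26, 0, 0, 0.14, 0.4],
    [0.69, 1, -0.26, 0, 0, 0.14, 0.4],
    [0.69, 1, -0.26, 0, 0, 0.14, 0.4],
    [0.69, 1, -0.26, 0, 0, 0.14, 0.4],
    [0.69, 1, -0.26, 0, 0, 0.14, 0.4],
    [0.69, 1, -0.26, 0, 0, 0, 0.4],
    [0.69, 1, -0.26, 0, 0, 0, 0.4],
    [0.69, 1, -0.26, 0, 0, 0, 0.4],
    [0.69, 1, -0.26, 0, 0, 0, 0.4],
    [0.69, 1, -0.26, 0, 0, 0, 0.4],
    [0.69, 1, -0.26, 0, 0, 0, 0.4],
    [0.69, 1, -0.26, 0, 0, 0, 0.4],
    [0.69, 1, -0.26, 0, 0, 0, 0.4],
    [0.69, 1, -0.26, 0, 0, 0, 0.4],
    [0.69, 1, -0.26, 0, 0, 0, 0.4],
    [0.69, 1, -0.26, 0, 0, 0, 0.4]
  ]
}}

```text
time: 2.65
position: [0.4254, -0.1804, 0.1999]
ee_rot: [0.0, 0.707, 0.707, 0.0]
wrist_force: [0.4, -0.3, -0.1]
opening: 0.0601
grasp_force: 0.0
```

Emit:
{"method": "drive_tool", "body": {
  "increments": [
    [0, 1, -1, 0, 0, 0, 0.4],
    [0.02, 1, -1, 0, 0, 0, 0.4],
    [0, 0, -1, 0, 0, 0, 0.4],
    [0, 0, 0, 0, 0, 0, 0.4]
  ]
}}

```text
time: 3.05
position: [0.4242, -0.1399, 0.1376]
ee_rot: [-0.002, 0.707, 0.707, -0.0]
wrist_force: [-1.2, 0.4, 0.6]
opening: 0.0601
grasp_force: 0.0
```

Run:
```python
from seg import *
s=viewer.snapshot("wrist");cv2.imwrite("pics/w1.png",s["pixels"])
p=robot.observe()["position"];print(p)
for st,ce,m in blobs(s,"green",200): print(st,ce,ray(s,*ce,.05).round(4))
print("expected",proj(s,[.4255,-.141,.05]), proj(s,[.4255,-.141,.008]))
```

```text
[ 0.42475358 -0.14072635  0.13927418]
[226 204  13  43 250] [232.688 217.696] [ 0.4127 -0.1318  0.05  ]
[ 239  213   47   45 1578] [261.91001267 235.2287706 ] [ 0.428  -0.1417  0.05  ]
expected [257.21236732 233.96228667] [257.01514361 208.02445602]
```

View pics/w1.png

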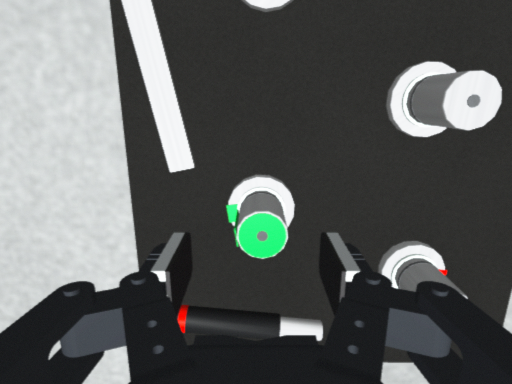

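The green face is at (262,236), centred between the fingers, and both cameras put the pin within 2–3 mm. I'll descend and grip.

Emit:
{"method": "drive_tool", "body": {
  "increments": [
    [0.08, 0, -1, 0, 0, 0, 0.4],
    [0, 0, -1, 0, 0, 0, 0.4],
    [0, 0, -0.6, 0, 0, 0, 0.4],
    [0, 0, 0, 0, 0, 0, 0.4],
    [0, 0, 0, 0, 0, 0, -1],
    [0, 0, 0, 0, 0, 0, -1],
    [0, 0, 0, 0, 0, 0, -1],
    [0, 0, 0, 0, 0, 0, -1],
    [0, 0, 0, 0, 0, 0, -1],
    [0, 0, 0, 0, 0, 0, -1]
  ]
}}

```text
time: 4.1
position: [0.4275, -0.1418, 0.0894]
ee_rot: [0.001, 0.707, 0.707, 0.0]
wrist_force: [-2.2, -0.1, 6.8]
opening: 0.027
grasp_force: 58.9
```

Emit:
{"method": "drive_tool", "body": {
  "increments": [
    [0, 0, 0.5, 0, 0, 0, -1],
    [0, 0, 1, 0, 0, 0, -1],
    [0, 0, 1, 0, 0, 0, -1],
    [0, 0, 1, 0, 0, 0, -1],
    [0, 0.5, 1, 0, 0, 0, -1],
    [0.1, 1, 0, 0, 0, 0, -1],
    [0.1, 1, 0, 0, 0, 0, -1],
    [0.1, 1, 0, 0, 0, 0, -1],
    [0.1, 1, 0, 0, 0, 0, -1],
    [0.1, 1, 0, 0, 0, 0, -1],
    [0.1, 1, 0, 0, 0, 0, -1],
    [0.1, 1, 0, 0, 0, 0, -1],
    [0.1, 1, 0, 0, 0, 0, -1],
    [0.1, 1, 0, 0, 0, 0, -1],
    [0.1, 1, 0, 0, 0, 0, -1],
    [0.1, 1, 0, 0, 0, 0, -1],
    [0.1, 1, 0, 0, 0, 0, -1],
    [0.1, 1, 0, 0, 0, 0, -1],
    [0.1, 1, 0, 0, 0, 0, -1],
    [0.1, 1, 0, 0, 0, 0, -1]
  ]
}}

```text
time: 6.1
position: [0.4569, 0.1696, 0.1786]
ee_rot: [0.0, 0.707, 0.707, 0.0]
wrist_force: [1.5, -0.2, -2.5]
opening: 0.0265
grasp_force: 59.3
```

Emit:
{"method": "drive_tool", "body": {
  "increments": [
    [0.1, 1, 0, 0, 0, 0, -1],
    [0.1, 1, 0, 0, 0, 0, -1],
    [0.1, 1, 0, 0, 0, 0, -1],
    [0.1, 1, 0, 0, 0, 0, -1],
    [0.1, 1, 0, 0, 0, 0, -1],
    [0.1, 1, 0, 0, 0, 0, -1],
    [0.1, 1, 0, 0, 0, 0, -1],
    [0.1, 1, 0, 0, 0, 0, -1],
    [0.1, 1, 0, 0, 0, 0, -1],
    [0, 0, 0, 0, 0, 0, -1]
  ]
}}

```text
time: 7.1
position: [0.4747, 0.3505, 0.1784]
ee_rot: [-0.0, 0.707, 0.708, 0.0]
wrist_force: [-0.1, 0.1, -3.5]
opening: 0.0263
grasp_force: 59.5
```

Run:
```python
from seg import *
s=viewer.snapshot("wrist");cv2.imwrite("pics/w2.png",s["pixels"])
p=robot.observe()["position"];print(p)
for st,ce,m in blobs(s,"green",200): print(st,ce,ray(s,*ce,.01).round(4))
print(proj(s,[.477,.35,.025]))
```

```text
[0.47467402 0.34946548 0.17829081]
[  171   120   170   144 15285] [259.64566569 172.9739614 ] [0.4787 0.3639 0.01  ]
[ 223  253   66   59 2917] [255.22248886 281.75351388] [0.4754 0.2705 0.01  ]
[257.5431815  196.26650762]
```

View pics/w2.png

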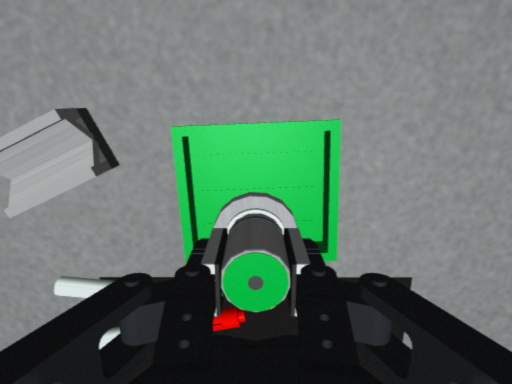

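The pin is held upright over the tray. The tray's far rim runs from (172,127) to (340,120), and its right edge comes down to (338,262). I'll check the centre from the rim corners.

Run:
```python
from h import *
s=viewer.snapshot("wrist")
for p in [(172,127),(340,120),(338,262)]: print(ray(s,*p,.025).round(4))
```

```text
[0.4183 0.3984 0.025 ]
[0.5328 0.4031 0.025 ]
[0.539  0.2959 0.025 ]
```

Emit:
{"method": "drive_tool", "body": {
  "increments": [
    [0.1, 0, -1, 0, 0, 0, -1],
    [0, 0, -1, 0, 0, 0, -1],
    [0, 0, -1, 0, 0, 0, -1],
    [0, 0, -0.8, 0, 0, 0, -1],
    [0, 0, -0.2, 0, 0, 0, -1],
    [0, 0, -0.1, 0, 0, 0, -1],
    [0, 0, -0.1, 0, 0, 0, -1],
    [0, 0, 0, 0, 0, 0, -1]
  ]
}}

```text
time: 8.0
position: [0.4774, 0.3489, 0.0947]
ee_rot: [0.0, 0.707, 0.707, 0.001]
wrist_force: [-1.1, -0.2, -2.6]
opening: 0.0263
grasp_force: 59.4
```

Emit:
{"method": "drive_tool", "body": {
  "increments": [
    [0, 0, -0.04, 0, 0, 0, -1],
    [0, 0, -0.03, 0, 0, 0, -1],
    [0, 0, 0, 0, 0, 0, -1]
  ]
}}

```text
time: 8.3
position: [0.4773, 0.349, 0.0935]
ee_rot: [0.0, 0.707, 0.707, 0.001]
wrist_force: [-1.5, -1.0, 4.4]
opening: 0.0269
grasp_force: 60.1
```

Emit:
{"method": "drive_tool", "body": {
  "increments": [
    [0, 0, 0, 0, 0, 0, -0.05],
    [0, 0, 0, 0, 0, 0, -0.05],
    [0, 0, 0, 0, 0, 0, -0.05],
    [0, 0, 0, 0, 0, 0, -0.05],
    [0, 0, 0.5, 0, 0, 0, -0.05],
    [0, 0, 1, 0, 0, 0, -0.05],
    [0, 0, 1, 0, 0, 0, -0.05],
    [0, 0, 1, 0, 0, 0, -0.05],
    [0, 0, 0.5, 0, 0, 0, 0.1]
  ]
}}

```text
time: 9.2
position: [0.4777, 0.3491, 0.1753]
ee_rot: [0.001, 0.707, 0.707, 0.001]
wrist_force: [0.8, 0.1, -0.1]
opening: 0.047
grasp_force: 0.0
```

Run:
```python
from h import *
s=viewer.snapshot("wrist");cv2.imwrite("pics/w3.png",s["pixels"]);print(proj(s,[.4773,.349,.054]))
```

```text
[253.17366178 210.74515024]
```

View pics/w3.png

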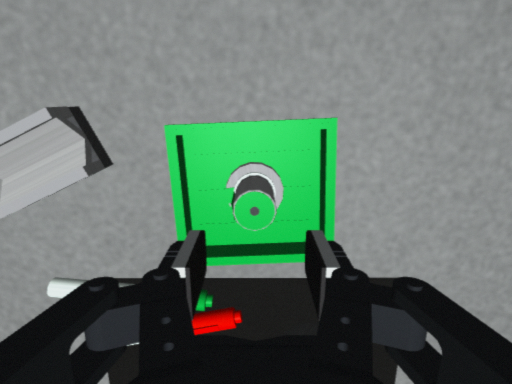

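The green pin's face is at (254,210) and the pin stands upright in the middle of its tray. Next is yellow.

Emit:
{"method": "drive_tool", "body": {
  "increments": [
    [0.18, -1, 0, 0, 0, 0, 0.4],
    [0.18, -1, 0, 0, 0, 0, 0.4],
    [0.18, -1, 0, 0, 0, 0, 0.4],
    [0.18, -1, 0, 0, 0, 0, 0.4],
    [0.18, -1, 0, 0, 0, 0, 0.4],
    [0.18, -1, 0, 0, 0, 0, 0.4],
    [0.18, -1, 0, 0, 0, 0, 0.4],
    [0.18, -1, 0, 0, 0, 0, 0.4],
    [0.18, -1, 0, 0, 0, 0, 0.4],
    [0.18, -1, 0, 0, 0, 0, 0.4],
    [0.18, -1, 0, 0, 0, 0, 0.4],
    [0.18, -1, 0, 0, 0, 0, 0.4],
    [0.18, -1, 0, 0, 0, 0, 0.4],
    [0.18, -1, 0, 0, 0, 0, 0.4],
    [0.18, -0.78, -0.8, 0, 0, 0, 0.4],
    [0, 0, -1, 0, 0, 0, 0.4],
    [0, 0, 0, 0, 0, 0, 0.4]
  ]
}}

```text
time: 10.95
position: [0.5291, 0.0529, 0.1334]
ee_rot: [-0.002, 0.708, 0.707, -0.001]
wrist_force: [0.0, 0.3, -0.5]
opening: 0.0598
grasp_force: 0.0
```

Run:
```python
from seg import *
s=viewer.snapshot("wrist")
p=robot.observe()["position"];print(p)
for st,ce,m in blobs(s,"yellow",200): print(st,ce,ray(s,*ce,.05).round(4))
```

```text
[0.52973929 0.05319277 0.13504712]
[  386    26   126   209 22578] [453.15417663 130.04885287] [0.6226 0.1065 0.05  ]
[ 237  212   52   47 1799] [263.29405225 235.10339077] [0.5334 0.0529 0.05  ]
```

Emit:
{"method": "drive_tool", "body": {
  "increments": [
    [0.1, 0, -1, 0, 0, 0, 0.4],
    [0, 0, -1, 0, 0, 0, 0.4],
    [0, 0, -0.3, 0, 0, 0, 0.4],
    [0, 0, 0, 0, 0, 0, 0.4]
  ]
}}

```text
time: 11.4
position: [0.5325, 0.0535, 0.0904]
ee_rot: [-0.0, 0.707, 0.707, -0.0]
wrist_force: [-0.9, -0.8, -0.3]
opening: 0.0597
grasp_force: 0.0
```

Emit:
{"method": "drive_tool", "body": {
  "increments": [
    [0, 0, -0.05, 0, 0, 0, -1],
    [0, 0, 0, 0, 0, 0, -1],
    [0, 0, 0, 0, 0, 0, -1],
    [0, 0, 0, 0, 0, 0, -1],
    [0, 0, 0, 0, 0, 0, -1],
    [0, 0, 0, 0, 0, 0, -1]
  ]
}}

```text
time: 12.0
position: [0.5336, 0.0531, 0.0909]
ee_rot: [0.001, 0.707, 0.707, 0.001]
wrist_force: [-2.1, 1.0, 6.1]
opening: 0.0263
grasp_force: 59.0
```

Emit:
{"method": "drive_tool", "body": {
  "increments": [
    [0, 0, 0.5, 0, 0, 0, -1],
    [0, 0, 1, 0, 0, 0, -1],
    [0, 0, 1, 0, 0, 0, -1],
    [0, 0, 1, 0, 0, 0, -1],
    [0.95, 0.37, 1, 0, 0, 0, -1],
    [0.95, 0.37, 0, 0, 0, 0, -1],
    [0.95, 0.37, 0, 0, 0, 0, -1],
    [0.95, 0.37, 0, 0, 0, 0, -1],
    [0.95, 0.37, 0, 0, 0, 0, -1],
    [0.95, 0.37, 0, 0, 0, 0, -1],
    [0.95, 0.37, 0, 0, 0, 0, -1],
    [0, 0, 0, 0, 0, 0, -1],
    [0, 0, 0, 0, 0, 0, -1]
  ]
}}

```text
time: 13.3
position: [0.6656, 0.105, 0.1794]
ee_rot: [-0.0, 0.707, 0.707, -0.0]
wrist_force: [-0.1, 0.1, -1.9]
opening: 0.0263
grasp_force: 60.1
```

Run:
```python
from seg import *
s=viewer.snapshot("wrist");cv2.imwrite("pics/w4.png",s["pixels"])
print(robot.observe()["position"])
for st,ce,m in blobs(s,"yellow",3000):
    q=cv2.approxPolyDP(cv2.convexHull(np.argwhere(m)[:,::-1].astype(np.int32)),8,True)[:,0]
    for p in q: print(p,ray(s,*map(float,p),.025)[:2].round(4))
```

```text
[0.6653912  0.10486258 0.17950207]
[342 251] [0.7325 0.0602]
[189 254] [0.6151 0.0577]
[162 136] [0.6015 0.1478]
[330 111] [0.7168 0.1645]
```

View pics/w4.png

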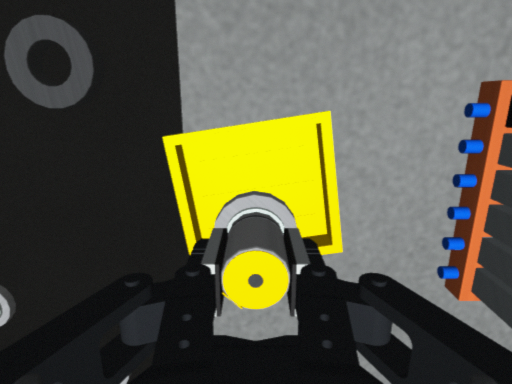

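The yellow pin is held upright over its tray. The rim corners (162,136) and (342,251) give a centre of (.667,.104), within 2 mm of where I am. Lowering.

Emit:
{"method": "drive_tool", "body": {
  "increments": [
    [0.08, 0, -1, 0, 0, 0, -1],
    [0, 0, -1, 0, 0, 0, -1],
    [0, 0, -1, 0, 0, 0, -1],
    [0, 0, -0.8, 0, 0, 0, -1],
    [0, 0, -0.2, 0, 0, 0, -1],
    [0, 0, -0.1, 0, 0, 0, -1],
    [0, 0, -0.05, 0, 0, 0, -1],
    [0, 0, 0, 0, 0, 0, -1]
  ]
}}

```text
time: 14.15
position: [0.6681, 0.1049, 0.0976]
ee_rot: [0.001, 0.707, 0.707, 0.001]
wrist_force: [-0.3, 0.7, -3.6]
opening: 0.0263
grasp_force: 60.1
```

Emit:
{"method": "drive_tool", "body": {
  "increments": [
    [0, 0, -0.05, 0, 0, 0, -1],
    [0, 0, -0.04, 0, 0, 0, -1],
    [0, 0, -0.04, 0, 0, 0, -1],
    [0, 0, 0, 0, 0, 0, -1]
  ]
}}

```text
time: 14.55
position: [0.6678, 0.105, 0.095]
ee_rot: [0.0, 0.707, 0.707, 0.0]
wrist_force: [-4.0, -0.6, 4.5]
opening: 0.0265
grasp_force: 61.0
```

Emit:
{"method": "drive_tool", "body": {
  "increments": [
    [0, 0, 0, 0, 0, 0, -0.05],
    [0, 0, 0, 0, 0, 0, -0.05],
    [0, 0, 0, 0, 0, 0, -0.05],
    [0, 0, 0, 0, 0, 0, -0.05],
    [0, 0, 0.5, 0, 0, 0, -0.05],
    [0, 0, 1, 0, 0, 0, -0.05],
    [0, 0, 1, 0, 0, 0, -0.05],
    [0, 0, 1, 0, 0, 0, -0.05],
    [0, 0, 0.5, 0, 0, 0, 0.1]
  ]
}}

```text
time: 15.45
position: [0.6684, 0.1049, 0.1769]
ee_rot: [0.001, 0.707, 0.707, 0.001]
wrist_force: [0.7, -0.9, -0.1]
opening: 0.0467
grasp_force: 0.0
```

Run:
```python
from h import *
s=viewer.snapshot("wrist");cv2.imwrite("pics/w5.png",s["pixels"][90:300,140:370]);print(proj(s,[.668,.105,.054]))
```

```text
[253.08978355 209.37798378]
```

View pics/w5.png

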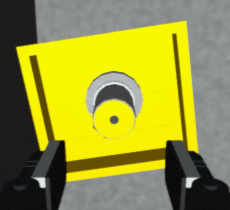

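The yellow pin stands upright in its tray, with its face at crop (114,119). Next is red.

Emit:
{"method": "drive_tool", "body": {
  "increments": [
    [-0.46, -1, 0, 0, 0, 0, 0.4],
    [-0.46, -1, 0, 0, 0, 0, 0.4],
    [-0.46, -1, 0, 0, 0, 0, 0.4],
    [-0.46, -1, 0, 0, 0, 0, 0.4],
    [-0.46, -1, 0, 0, 0, 0, 0.4],
    [-0.46, -1, 0, 0, 0, 0, 0.4],
    [-0.46, -1, 0, 0, 0, 0, 0.4],
    [-0.46, -1, 0, 0, 0, 0, 0.4],
    [-0.46, -1, 0, 0, 0, 0, 0.4],
    [-0.46, -1, 0, 0, 0, 0, 0.4],
    [-0.46, -1, 0, 0, 0, 0, 0.4],
    [-0.46, -1, 0, 0, 0, 0, 0.4],
    [-0.46, -1, 0, 0, 0, 0, 0.4],
    [-0.46, -1, 0, 0, 0, 0, 0.4],
    [-0.3, -0.65, -0.8, 0, 0, 0, 0.4],
    [0, 0, -1, 0, 0, 0, 0.4],
    [0, 0, 0, 0, 0, 0, 0.4],
    [0, 0, 0, 0, 0, 0, 0.4]
  ]
}}

```text
time: 17.3
position: [0.5322, -0.1874, 0.1369]
ee_rot: [-0.001, 0.707, 0.707, -0.0]
wrist_force: [0.6, -0.3, 0.6]
opening: 0.0597
grasp_force: 0.0
```

Run:
```python
from seg import *
s=viewer.snapshot("wrist")
p=robot.observe()["position"];print(p)
for st,ce,m in blobs(s,"red",200): print(st,ce,ray(s,*ce,.05).round(4))
```

```text
[ 0.53275341 -0.18765463  0.13784101]
[280 204  13  43 265] [284.96226415 217.78867925] [ 0.5481 -0.1792  0.05  ]
[ 233  213   48   45 1576] [256.42703046 234.66941624] [ 0.5333 -0.1887  0.05  ]
[  5 245  21  29 310] [ 12.21935484 258.70322581] [ 0.4011 -0.2028  0.05  ]
```

Emit:
{"method": "drive_tool", "body": {
  "increments": [
    [0, -0.04, -1, 0, 0, 0, 0.4],
    [0, 0, -1, 0, 0, 0, 0.4],
    [0, 0, -0.45, 0, 0, 0, 0.4],
    [0, 0, 0, 0, 0, 0, 0.4],
    [0, 0, 0, 0, 0, 0, -1],
    [0, 0, 0, 0, 0, 0, -1],
    [0, 0, 0, 0, 0, 0, -1],
    [0, 0, 0, 0, 0, 0, -1],
    [0, 0, 0, 0, 0, 0, -1],
    [0, 0, 0, 0, 0, 0, -1]
  ]
}}

```text
time: 18.35
position: [0.5334, -0.1893, 0.0905]
ee_rot: [0.001, 0.707, 0.707, 0.0]
wrist_force: [-1.1, 0.4, 6.3]
opening: 0.0265
grasp_force: 59.1
```

Emit:
{"method": "drive_tool", "body": {
  "increments": [
    [0, 0, 0.5, 0, 0, 0, -1],
    [0, 0, 1, 0, 0, 0, -1],
    [0, 0, 1, 0, 0, 0, -1],
    [0, 0, 1, 0, 0, 0, -1],
    [-0.28, -1, 1, 0, 0, 0, -1],
    [-0.28, -1, 0, 0, 0, 0, -1],
    [-0.28, -1, 0, 0, 0, 0, -1],
    [-0.28, -1, 0, 0, 0, 0, -1],
    [-0.28, -1, 0, 0, 0, 0, -1],
    [-0.28, -1, 0, 0, 0, 0, -1],
    [-0.28, -1, 0, 0, 0, 0, -1],
    [-0.28, -1, 0, 0, 0, 0, -1],
    [-0.28, -1, 0, 0, 0, 0, -1],
    [-0.28, -1, 0, 0, 0, 0, -1],
    [0, 0, 0, 0, 0, 0, -1],
    [0, 0, 0, 0, 0, 0, -1]
  ]
}}

```text
time: 19.95
position: [0.4764, -0.3893, 0.1789]
ee_rot: [-0.0, 0.708, 0.707, 0.0]
wrist_force: [-0.3, -0.4, -3.8]
opening: 0.0263
grasp_force: 59.5
```

Run:
```python
from seg import *
s=viewer.snapshot("wrist");cv2.imwrite("pics/w6.png",s["pixels"])
print(robot.observe()["position"])
for st,ce,m in blobs(s,"red",3000):
    q=cv2.approxPolyDP(cv2.convexHull(np.argwhere(m)[:,::-1].astype(np.int32)),8,True)[:,0]
    for p in q: print(p,ray(s,*map(float,p),.025)[:2].round(4))
```

```text
[ 0.47664126 -0.38877918  0.17882923]
[351 134] [ 0.5431 -0.3452]
[323 261] [ 0.5291 -0.4423]
[173 252] [ 0.414  -0.4345]
[182 111] [ 0.4275 -0.3295]
```

View pics/w6.png

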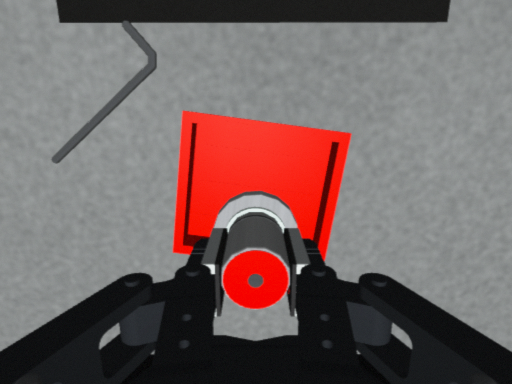

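The red pin is held upright. The rim corners put the tray centre at (.478,-.388). Lowering.

Emit:
{"method": "drive_tool", "body": {
  "increments": [
    [0.06, 0, -1, 0, 0, 0, -1],
    [0, 0, -1, 0, 0, 0, -1],
    [0, 0, -1, 0, 0, 0, -1],
    [0, 0, -0.8, 0, 0, 0, -1],
    [0, 0, -0.2, 0, 0, 0, -1],
    [0, 0, -0.1, 0, 0, 0, -1],
    [0, 0, -0.05, 0, 0, 0, -1],
    [0, 0, -0.05, 0, 0, 0, -1],
    [0, 0, 0, 0, 0, 0, -1]
  ]
}}

```text
time: 20.9
position: [0.4782, -0.3892, 0.0956]
ee_rot: [0.001, 0.707, 0.707, -0.0]
wrist_force: [0.3, 0.0, -3.7]
opening: 0.0265
grasp_force: 59.4
```

Emit:
{"method": "drive_tool", "body": {
  "increments": [
    [0, 0, -0.05, 0, 0, 0, -1],
    [0, 0, -0.04, 0, 0, 0, -1],
    [0, 0, 0, 0, 0, 0, -1]
  ]
}}

```text
time: 21.2
position: [0.4782, -0.3892, 0.0945]
ee_rot: [0.001, 0.707, 0.707, -0.0]
wrist_force: [-1.9, 2.7, 5.7]
opening: 0.0261
grasp_force: 60.5
```

Emit:
{"method": "drive_tool", "body": {
  "increments": [
    [0, 0, 0, 0, 0, 0, -0.05],
    [0, 0, 0, 0, 0, 0, -0.05],
    [0, 0, 0, 0, 0, 0, -0.05],
    [0, 0, 0, 0, 0, 0, -0.05],
    [0, 0, 0.5, 0, 0, 0, -0.05],
    [0, 0, 1, 0, 0, 0, -0.05],
    [0, 0, 1, 0, 0, 0, -0.05],
    [0, 0, 1, 0, 0, 0, -0.05],
    [0, 0, 0.5, 0, 0, 0, 0.1]
  ]
}}

```text
time: 22.1
position: [0.4785, -0.3895, 0.1759]
ee_rot: [0.002, 0.707, 0.707, -0.0]
wrist_force: [0.0, -0.6, 0.0]
opening: 0.0469
grasp_force: 0.0
```

Run:
```python
from h import *
s=viewer.snapshot("wrist");cv2.imwrite("pics/w7.png",s["pixels"][90:300,140:370]);print(proj(s,[.478,-.389,.054]))
```

```text
[253.20879807 208.79718799]
```

View pics/w7.png

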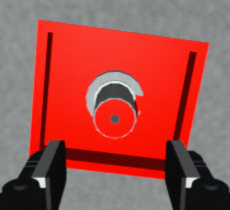

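The red pin stands upright in its tray. Next is blue.

Emit:
{"method": "drive_tool", "body": {
  "increments": [
    [-0.08, 1, 0, 0, 0, 0, 0.4],
    [-0.08, 1, 0, 0, 0, 0, 0.4],
    [-0.08, 1, 0, 0, 0, 0, 0.4],
    [-0.08, 1, 0, 0, 0, 0, 0.4],
    [-0.08, 1, 0, 0, 0, 0, 0.4],
    [-0.08, 1, 0, 0, 0, 0, 0.4],
    [-0.08, 1, 0, 0, 0, 0, 0.4],
    [-0.08, 1, 0, 0, 0, 0, 0.4],
    [-0.08, 1, 0, 0, 0, 0, 0.4],
    [-0.08, 1, 0, 0, 0, 0, 0.4],
    [-0.08, 1, 0, 0, 0, 0, 0.4],
    [-0.08, 1, 0, 0, 0, 0, 0.4],
    [-0.08, 1, 0, 0, 0, 0, 0.4],
    [-0.08, 1, 0, 0, 0, 0, 0.4],
    [-0.08, 1, 0, 0, 0, 0, 0.4],
    [-0.08, 1, 0, 0, 0, 0, 0.4],
    [-0.08, 1, 0, 0, 0, 0, 0.4],
    [-0.08, 1, 0, 0, 0, 0, 0.4],
    [-0.08, 1, 0, 0, 0, 0, 0.4],
    [-0.08, 1, 0, 0, 0, 0, 0.4]
  ]
}}

```text
time: 24.15
position: [0.4455, 0.012, 0.1726]
ee_rot: [-0.0, 0.707, 0.707, -0.0]
wrist_force: [0.0, 0.0, -0.6]
opening: 0.0594
grasp_force: 0.0
```

Emit:
{"method": "drive_tool", "body": {
  "increments": [
    [-0.1, 1, 0, 0, 0, 0, 0.4],
    [-0.1, 1, 0, 0, 0, 0, 0.4],
    [-0.1, 1, 0, 0, 0, 0, 0.4],
    [-0.1, 1, 0, 0, 0, 0, 0.4],
    [-0.1, 1, 0, 0, 0, 0, 0.4],
    [0, 0.35, -0.8, 0, 0, 0, 0.4],
    [0, 0, -1, 0, 0, 0, 0.4],
    [0, 0, 0, 0, 0, 0, 0.4],
    [0, 0, 0, 0, 0, 0, 0.4]
  ]
}}

```text
time: 25.05
position: [0.4355, 0.1181, 0.137]
ee_rot: [-0.0, 0.707, 0.707, -0.0]
wrist_force: [-0.4, -0.8, -0.1]
opening: 0.06
grasp_force: 0.0
```

Run:
```python
from seg import *
s=viewer.snapshot("wrist")
p=robot.observe()["position"];print(p)
for st,ce,m in blobs(s,"blue",200): print(st,ce,ray(s,*ce,.05).round(4))
```

```text
[0.43600808 0.11799327 0.13765228]
[ 235  213   48   45 1046] [259.74665392 240.90630975] [0.4384 0.1131 0.05  ]
```

Emit:
{"method": "drive_tool", "body": {
  "increments": [
    [0.03, 0, -1, 0, 0, 0, 0.4],
    [0, 0, -1, 0, 0, 0, 0.4],
    [0, 0, -0.45, 0, 0, 0, 0.4],
    [0, 0, 0, 0, 0, 0, 0.4],
    [0, 0, 0, 0, 0, 0, -1],
    [0, 0, 0, 0, 0, 0, -1],
    [0, 0, 0, 0, 0, 0, -1],
    [0, 0, 0, 0, 0, 0, -1],
    [0, 0, 0, 0, 0, 0, -1],
    [0, 0, 0, 0, 0, 0, -1]
  ]
}}

```text
time: 26.1
position: [0.4373, 0.1181, 0.0896]
ee_rot: [0.001, 0.707, 0.707, 0.001]
wrist_force: [-1.6, -0.3, 6.5]
opening: 0.027
grasp_force: 58.8
```

Emit:
{"method": "drive_tool", "body": {
  "increments": [
    [0, 0, 0.5, 0, 0, 0, -1],
    [0, 0, 1, 0, 0, 0, -1],
    [0, 0, 1, 0, 0, 0, -1],
    [0, 0, 1, 0, 0, 0, -1],
    [0.91, -0.94, 1, 0, 0, 0, -1],
    [0.91, -0.94, 0, 0, 0, 0, -1],
    [0.91, -0.94, 0, 0, 0, 0, -1],
    [0.91, -0.94, 0, 0, 0, 0, -1],
    [0.91, -0.94, 0, 0, 0, 0, -1],
    [0.91, -0.94, 0, 0, 0, 0, -1],
    [0.91, -0.94, 0, 0, 0, 0, -1],
    [0.91, -0.94, 0, 0, 0, 0, -1],
    [0.91, -0.94, 0, 0, 0, 0, -1],
    [0.91, -0.94, 0, 0, 0, 0, -1],
    [0.91, -0.94, 0, 0, 0, 0, -1],
    [0.91, -0.94, 0, 0, 0, 0, -1],
    [0, 0, 0, 0, 0, 0, -1],
    [0, 0, 0, 0, 0, 0, -1]
  ]
}}

```text
time: 27.9
position: [0.6548, -0.1077, 0.1781]
ee_rot: [-0.0, 0.708, 0.707, -0.0]
wrist_force: [-1.0, 0.6, -2.5]
opening: 0.0265
grasp_force: 59.9
```

Run:
```python
from seg import *
s=viewer.snapshot("wrist");cv2.imwrite("pics/w8.png",s["pixels"])
print(robot.observe()["position"])
for st,ce,m in blobs(s,"blue",3000):
    q=cv2.approxPolyDP(cv2.convexHull(np.argwhere(m)[:,::-1].astype(np.int32)),8,True)[:,0]
    for p in q: print(p,ray(s,*map(float,p),.025)[:2].round(4))
```

```text
[ 0.65456961 -0.10714969  0.17823996]
[341 120] [ 0.7136 -0.054 ]
[333 260] [ 0.7149 -0.1594]
[181 263] [ 0.598  -0.1618]
[170 121] [ 0.5974 -0.0545]
[511 177] [ 0.8376 -0.0941]
[511 226] [ 0.8455 -0.1316]
[444 311] [ 0.8072 -0.2051]
[382 273] [ 0.7537 -0.1707]
[388 183] [ 0.7504 -0.0983]
```

View pics/w8.png

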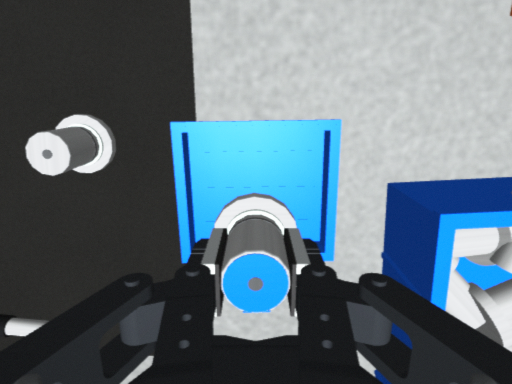

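The blue pin is held upright, the tray centre is about (.656,-.1075), and the bin wall is clear at x≈.75. Lowering.

Emit:
{"method": "drive_tool", "body": {
  "increments": [
    [0.05, 0, -1, 0, 0, 0, -1],
    [0, 0, -1, 0, 0, 0, -1],
    [0, 0, -1, 0, 0, 0, -1],
    [0, 0, -0.8, 0, 0, 0, -1],
    [0, 0, -0.2, 0, 0, 0, -1],
    [0, 0, -0.1, 0, 0, 0, -1],
    [0, 0, -0.05, 0, 0, 0, -1],
    [0, 0, 0, 0, 0, 0, -1]
  ]
}}

```text
time: 28.75
position: [0.6564, -0.1076, 0.0962]
ee_rot: [0.001, 0.707, 0.707, 0.0]
wrist_force: [-0.2, -0.3, -2.5]
opening: 0.0266
grasp_force: 59.9
```

Emit:
{"method": "drive_tool", "body": {
  "increments": [
    [0, 0, -0.05, 0, 0, 0, -1],
    [0, 0, -0.05, 0, 0, 0, -1],
    [0, 0, -0.02, 0, 0, 0, -1],
    [0, 0, 0, 0, 0, 0, -1]
  ]
}}

```text
time: 29.15
position: [0.6562, -0.1076, 0.0936]
ee_rot: [0.0, 0.707, 0.707, 0.0]
wrist_force: [-1.2, 1.1, 5.4]
opening: 0.0265
grasp_force: 60.7
```

Contact. Release, rise, and back off toward the base so the cameras have a clear view.

Emit:
{"method": "drive_tool", "body": {
  "increments": [
    [0, 0, 0, 0, 0, 0, -0.05],
    [0, 0, 0, 0, 0, 0, -0.05],
    [0, 0, 0, 0, 0, 0, -0.05],
    [0, 0, 0, 0, 0, 0, -0.05],
    [0, 0, 0.5, 0, 0, 0, -0.05],
    [0, 0, 1, 0, 0, 0, -0.05],
    [0, 0, 1, 0, 0, 0, -0.05],
    [0, 0, 1, 0, 0, 0, -0.05],
    [0, 0, 1, 0, 0, 0, 0.1],
    [0, 0, 1, 0, 0, 0, 0.1],
    [0, 0, 1, 0, 0, 0, 0.1],
    [-1, 0, 1, 0, 0, 0, 0.1],
    [-1, 0, 1, 0, 0, 0, 0.1],
    [-1, 0, 1, 0, 0, 0, 0.1],
    [-1, 0, 0, 0, 0, 0, 0.1],
    [-1, 0, 0, 0, 0, 0, 0.1],
    [-1, 0, 0, 0, 0, 0, 0.1],
    [-1, 0, 0, 0, 0, 0, 0.1],
    [0, 0, 0, 0, 0, 0, 0.1],
    [0, 0, 0, 0, 0, 0, 0.1]
  ]
}}

```text
time: 31.15
position: [0.5162, -0.1076, 0.2836]
ee_rot: [0.001, 0.707, 0.707, 0.0]
wrist_force: [0.4, -0.1, 0.3]
opening: 0.0469
grasp_force: 0.0
```

Run:
```python
from h import *
a=viewer.snapshot("wrist");b=viewer.snapshot("scene")
cv2.imwrite("pics/f1.png",cv2.resize(b["pixels"],(800,600)));cv2.imwrite("pics/f2.png",a["pixels"])
```

```text
(no output)
```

View pics/f1.png

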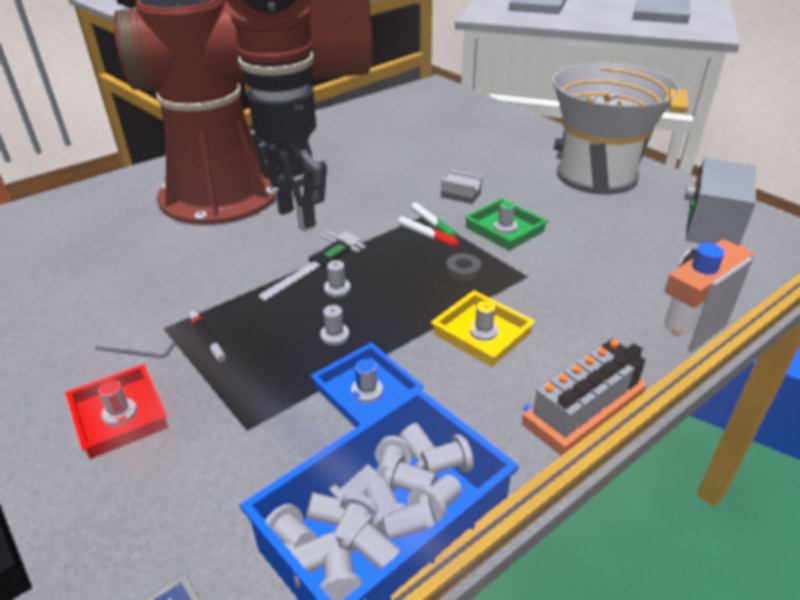

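All four painted pins stand in their own trays: green (505,218), yellow (485,320), red (113,400) and blue (365,380). The plain pins are untouched at (335,277) and (333,325).

```bash
python3 -c "
from cell import workorder
print(workorder.job_done())"
```

```text
the job is handed in; nothing more can be done
None
```

The four painted pins now stand upright, paint up, in the trays of their own colours, and the two plain pins are where they were; I handed the job in at about 31 s of the 86 s allowed.

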